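# Third hand at the washbasin: hold the soap tray against its sprung stop

### The arm

A 6-joint arm with a two-finger parallel gripper is mounted at the origin on the work surface. World frame = base frame: x ahead of the robot, y to its left, z up, the work surface at z = 0. Lengths are in m, angles in rad, forces in N, time in s.
With the tool pointing down it reaches from about 0.275 to 0.825 m from the base axis. Payload 4.9 kg.
Tool frame: the origin (TCP) lies midway between the tips of the shut fingers; the grasp point (between the pads) lies 19 mm behind it (bot.grip_depth is the distance from the TCP to the grasp point, in m); y points along the fingers, x is the direction in which the jaws open and shut, and the axes are right-handed (so a half turn about y gives the same grasp; the last joint's range is limited). The gripper opens to 85 mm and grips with 20 to 120 N. Pads are 22 mm wide; open, the fingers measure 114 mm over their backs; the gripper's body (76 mm by 85 mm) begins 54 mm behind the grasp point. The pads swing forward as they close: fully open they stand 13 mm farther back than shut.
Start: joints at [1.112, 0.326, -0.193, 1.052, 0, 1.437], TCP at [0.176, 0.521, 0.231] pointing down, gripper open.
Joint ranges: [-2.65, 2.65], [-0.97, 1.79], [-1.3, 1.35], [-1.93, 2.1], [-1.47, 1.37], [-3.14, 3.14]. Speed limits (rad/s): [2.57, 2.57, 3.14, 3.14, 3.14, 3.14].

### API

Orientations are given as a unit quaternion [w, x, y, z].
In Python, from cell import bot gives the robot as it stands. Calls block until the motion is done:
- bot.move_pose(position, orientation): joint-space move of the TCP to a pose.
- bot.move_linear(position, speed=0.15, rotation=None, until_force=None): straight line of the TCP; rotation=None keeps the orientation; speed is the mean speed in m/s. With until_force (N) it stops when the force on the tool has changed by that much, and returns True; else False.
- bot.goto_joints(angles): joint-space move.
- bot.set_gripper(opening, grasp_force=None): opening from 0.0 (shut) to 1.0 (fully open); grasp_force is the grip in N (None keeps the last); returns when the fingers have stopped.
- bot.wait(seconds).
- bot.solve_ik(position, orientation): joint angles nearest the present ones, or None.
- bot.camera(name): name is "scene" or "top" or "wrist"; returns the picture (420x560x3 uint8, red, green, blue); there is no depth.
- bot.calibration(name): a dict with "mtx" (3x3 intrinsics, pixels), "extrinsics" (4x4, takes a point from world to camera coordinates); the wrist camera has in their place "hand_eye" (4x4, takes a point from camera to tool coordinates, whose origin is the TCP and whose axes are the tool frame's). Camera axes: x right, y down, z forward; pixel columns grow to the right and rows downward; lengths in m; the calibration is good to about 2 mm. A picture is of the moment at which its call begins: read the wrist's pose just before it. calibration takes no time and is no camera call.
A pose or a line that the arm cannot do raises bot.PlanningError and nothing moves.
- bot.close_job(): hands the job in, once; it reports no verdict.
Trained networks look in the newest picture that a camera, given by its name, has taken for a name from the list of things; names that differ only in an ending like _2 or _b are one class to them, and where a whole thing is asked for, a point or a joint stands for the part that bears it (a point fixed in the world has none). Each returns a list of dicts, best first, with "confidence" (0 to 1); they miss things now and then, are a little off and sometimes report something else, mostly with a low value. They report only what shows in the picture. A call takes as long as a camera call. They do not tell look-alikes from the thing itself.
- bot.search_frame(camera, thing): "bbox" ([left, top, width, height] in pixels, round what is visible of it).
Readings, each from a call of its own:
- bot.read_clock(): time.
- bot.read_joint_positions(): joint angles.
- bot.read_joint_vel(): joint speeds.
- bot.read_joint_efforts(): joint torques, N m.
- bot.read_position(): TCP position.
- bot.read_tool_rot(): TCP orientation.
- bot.read_ft_force(): force on the tool from outside, world axes, zero at the start.
- bot.read_moment(): the same for the moment, N m.
- bot.read_gripper_width(): opening from 0.0 (shut) to 1.0 (fully open).
Only numpy, scipy, OpenCV 4.12 (cv2) and the standard library are available. Lean on these libraries where they do the work, as an engineer would, in place of code of your own. Each camera call takes 0.05 s, during which the arm holds its last target.

### The job

Slide the steel soap tray, with the soap bar lying in it, plain end first into the black slotted holder on the ledge until it meets the red sprung stop, then press it against the stop with a steady push of about 10 N, which takes the spring about halfway in; never drive the stop to the end of its travel. Finish while still holding the tray pressed like that, because I will tighten the brass thumbscrews while you hold it: do not let go. Keep the tray level and the soap in it, and leave everything else on the ledge alone.

Things in the scene. Friction and masses are not known exactly. Their poses are not given: they have to be found in the camera images.
- tray: open steel soap tray, 160 (x) x 100 (y) x 22 mm high, walls and floor 3 mm, about 0.35 kg, on the ledge. Origin: underside, centre of the 160 x 100 pan; +x points to the plain end that enters the holder, z up. At the other (-x) end an upright steel tab: 45 mm long (tray x -125 to -80 mm), 16 mm thick (y), from 6 to 56 mm above the ledge.
- tray_tab (a point): point in the tab to grip, tray (-102.5, 0, 40) mm; same axes as the tray. Grip across the 16 mm (tray y) from above; the tab stays outside the holder.
- tray_end (a point): middle of the outer face of the tray's plain end, tray (80, 0, 11) mm; this face meets the stop.
- soap: green bar of soap, 75 x 50 x 22 mm, 0.09 kg, lying loose on the tray's floor. Origin: centre of its underside.
- holder: black plastic slotted holder fixed on the ledge, no floor of its own (the tray slides on the ledge). Origin: on the ledge, middle of the mouth; +x leads straight in, z up. Side walls 165 mm long, 108 mm apart, 36 mm high, with lips reaching 12 mm inwards at the top (underside 30 mm above the ledge): the tray's long rims run under them. Open above the middle.
- holder_mouth (a point): middle of the mouth, on the ledge (the holder's origin and axes). In front of it the mouth flares outwards to about 128 mm over 27 mm. Brass thumbscrews on the holder's sides rise to 50 mm above the ledge.
- stop_pad: red plate of the sprung stop inside the holder, 84 mm wide, from 3 to 23 mm above the ledge, facing the mouth. Origin: on the ledge under the middle of its front face, at holder x = 125 mm when not pressed.
- spring_stop (a joint): how far the sprung stop is pushed in, m: 0 free, 0.020 at the end of its travel. The spring starts at 2 N and adds 0.8 N per mm: 6 N at 5 mm, 10 N at 10 mm, 14 N at 15 mm.
- milk_pan: steel milk pan, 140 mm across, 80 mm high, with a black handle, standing in the dish rack; leave alone (origin: centre of its underside)
- cup_a: orange melamine cup, 80 mm across, 85 mm high, in the dish rack; leave alone (origin: centre of its underside)
- cup_b: yellow melamine cup, 80 mm across, 85 mm high, in the dish rack; leave alone (origin: centre of its underside)
- spoon: wooden stirring spoon, 240 mm long, lying in the dish rack; leave alone (origin: centre of its length, underside)
- pump_bottle: amber bottle with a black cap, 60 mm across, 160 mm high, standing on the ledge farther out from the robot; leave alone (origin: centre of its underside)
- tumbler: blue ceramic tumbler, 72 mm across, 100 mm high, standing on the ledge farther out from the robot; leave alone (origin: centre of its underside)
Not all that is in view belongs to the job. Of the things that look like the soap, the middle-sized one is meant.

How it is judged:
By the outcome, as a careful person would: the job done as asked, in the order asked, and still so for the second after the job is handed in, while the arm keeps its last pose, push and grip.
It also fails if it takes over 45 s, if anything falls off the work surface, if the arm or the gripper's body presses on something with over 40 N, if the wrist force passes 120 N, or if a joint passes its speed limit or range.

## Working session

There is one attempt and no reset: what is moved stays moved. The work goes in short steps, each a Python script; the robot and the scene stay as the last script left them, time stands still between calls to the robot, and variables do not carry over. Pictures are saved under pics/ and viewed, and the job is handed in when it is done.

```bash
ls; mkdir -p pics; python3 - <<'E'
from cell import bot
import cv2, numpy as np
for n in ["scene","top","wrist"]:
    im=bot.camera(n); cv2.imwrite(f"pics/{n}0.png",im[:,:,::-1])
    c=bot.calibration(n)
    print(n,{k:np.round(v,3).tolist() for k,v in c.items()})
    for t in ["tray","tray_tab","soap","holder","stop_pad","holder_mouth"]:
        try: print(t,[(np.round(d["bbox"]).tolist(),round(d["confidence"],2)) for d in bot.search_frame(n,t)])
        except Exception as e: print(t,e)
print(bot.read_clock(),bot.read_position(),bot.read_tool_rot(),bot.grip_depth)
E
```

```text
pics
scene {'mtx': [[404.543, 0.0, 282.783], [0.0, 404.543, 206.879], [0.0, 0.0, 1.0]], 'extrinsics': [[0.735, 0.678, -0.002, -0.466], [0.447, -0.487, -0.75, -0.149], [-0.51, 0.55, -0.661, 1.346], [0.0, 0.0, 0.0, 1.0]]}
tray [([131.0, 257.0, 86.0, 74.0], 0.62), ([282.0, 195.0, 18.0, 12.0], 0.54)]
tray_tab [([132.0, 260.0, 86.0, 72.0], 0.79)]
soap [([239.0, 281.0, 24.0, 17.0], 0.71), ([112.0, 238.0, 44.0, 34.0], 0.69), ([164.0, 267.0, 35.0, 30.0], 0.57)]
holder [([236.0, 182.0, 82.0, 64.0], 0.89)]
stop_pad [([130.0, 259.0, 88.0, 68.0], 0.35)]
holder_mouth [([234.0, 181.0, 85.0, 64.0], 0.59)]
top {'mtx': [[534.379, 0.0, 281.394], [0.0, 534.379, 216.136], [0.0, 0.0, 1.0]], 'extrinsics': [[0.014, -1.0, 0.012, 0.086], [-0.985, -0.016, -0.172, 0.559], [0.173, -0.01, -0.985, 1.386], [0.0, 0.0, 0.0, 1.0]]}
tray [([370.0, 211.0, 84.0, 44.0], 0.78)]
tray_tab [([368.0, 212.0, 83.0, 44.0], 0.69)]
soap [([388.0, 273.0, 43.0, 42.0], 0.81), ([351.0, 185.0, 20.0, 13.0], 0.78), ([387.0, 221.0, 23.0, 28.0], 0.58)]
holder [([235.0, 207.0, 74.0, 55.0], 0.77), ([113.0, 186.0, 5.0, 86.0], 0.54)]
stop_pad [([244.0, 221.0, 13.0, 27.0], 0.46)]
holder_mouth [([233.0, 209.0, 76.0, 52.0], 0.86)]
wrist {'mtx': [[338.903, 0.0, 279.708], [0.0, 338.903, 212.261], [0.0, 0.0, 1.0]], 'hand_eye': [[1.0, 0.0, 0.001, 0.001], [-0.001, -0.265, 0.964, -0.143], [0.0, -0.964, -0.265, 0.067], [0.0, 0.0, 0.0, 1.0]]}
tray []
tray_tab []
soap []
holder []
stop_pad []
holder_mouth []
1.05 [0.17551919 0.52125594 0.23128725] [-0.57426935  0.57427432  0.41256723 -0.41256757] 0.0187
```

View pictures.

View pics/scene0.png

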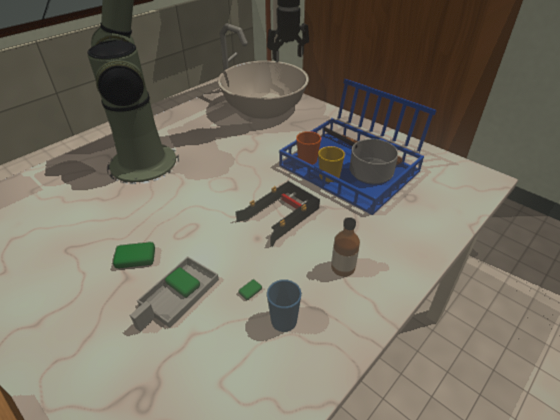

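View pics/top0.png

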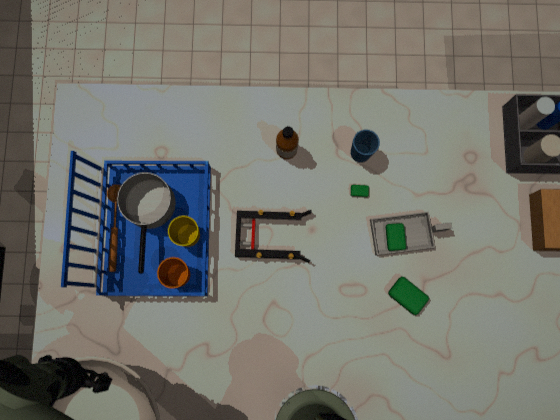

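View pics/wrist0.png

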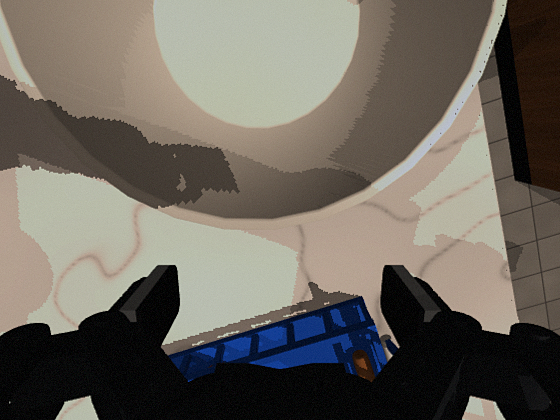

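```bash
python3 - <<'E'
import cv2
im=cv2.imread("pics/top0.png")
cv2.imwrite("pics/topcrop.png",cv2.resize(im[170:330,220:470],(800,512),interpolation=cv2.INTER_CUBIC))
E
```

```text
(no output)
```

View pics/topcrop.png

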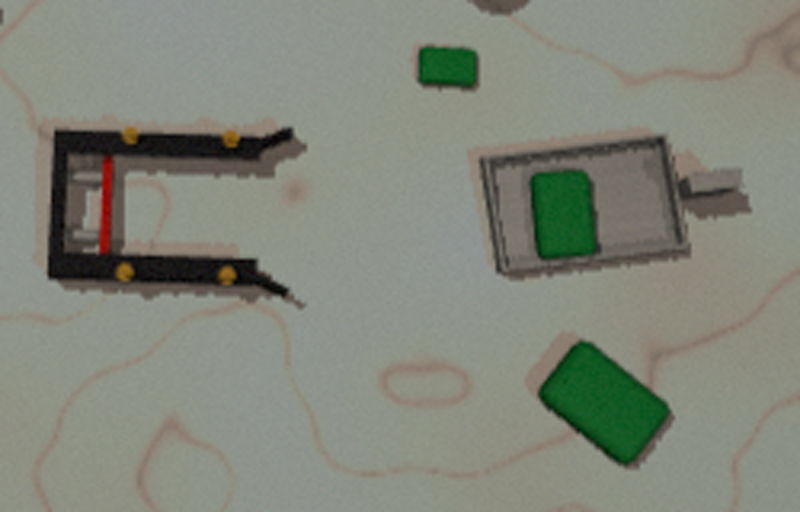

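```bash
cat > h.py <<'E'
from cell import bot
import numpy as np, cv2
from scipy.spatial.transform import Rotation as R
def back(mtx,E,uv,z):
    uv=np.atleast_2d(uv).astype(float); d=np.c_[(uv-mtx[:2,2])/[mtx[0,0],mtx[1,1]],np.ones(len(uv))]
    Rm=E[:3,:3];t=E[:3,3]; c=-Rm.T@t; w=d@Rm
    return c+w*((z-c[2])/w[:,2])[:,None]
def rot(q): return R.from_quat(np.r_[q[1:],q[0]])
def wristE(p,q):
    c=bot.calibration("wrist"); T=np.eye(4);T[:3,:3]=rot(q).as_matrix();T[:3,3]=p
    return np.linalg.inv(T@c["hand_eye"])
def quat(xd):  # tool pointing down, tool x (jaw) along horizontal xd ; z? y along fingers
    pass
E
python3 - <<'E'
from h import *
print(rot(bot.read_tool_rot()).as_matrix().round(3))
c=bot.calibration("top"); f=lambda p:np.array(p)/3.2+[220,170]
b=lambda p,z:back(c["mtx"],c["extrinsics"],f(p),z)
print("rim",b([(485,158),(663,138),(688,248),(503,272)],.022).round(4))
r=b([(485,158),(663,138),(688,248),(503,272)],.022); print(np.linalg.norm(r-np.roll(r,1,0),axis=1)); 
ax=(r[0]+r[3]-r[1]-r[2])/2; print("centre",r.mean(0),"yaw",np.arctan2(ax[1],ax[0]))
print("tab",b([(690,182),(742,180)],.056).round(4))
print("holder outer back",b([(55,130),(48,278)],.036).round(4))
print("lip inner edges back/front", b([(70,157),(255,160),(68,254),(255,260)],.036).round(4))
print("screws",b([(131,136),(232,139),(125,272),(228,274)],.050).round(4))
print("pad",b([(113,160),(111,252)],.023).round(4))
E
```

```text
[[ 0.319  0.    -0.948]
 [ 0.948 -0.     0.319]
 [-0.    -1.    -0.   ]]
rim [[ 0.5569 -0.1528  0.022 ]
 [ 0.5767 -0.3061  0.022 ]
 [ 0.4822 -0.3242  0.022 ]
 [ 0.4594 -0.1665  0.022 ]]
[0.09847989 0.15457012 0.09628551 0.15929982]
centre [ 0.51877697 -0.23738843  0.022     ] yaw 1.7070654186861447
tab [[ 0.5335 -0.3176  0.056 ]
 [ 0.5358 -0.3612  0.056 ]]
holder outer back [[0.5727 0.2141 0.036 ]
 [0.4472 0.2164 0.036 ]]
lip inner edges back/front [[0.5497 0.2008 0.036 ]
 [0.5497 0.0446 0.036 ]
 [0.4675 0.2003 0.036 ]
 [0.4648 0.0439 0.036 ]]
screws [[0.566  0.1493 0.05  ]
 [0.5648 0.0646 0.05  ]
 [0.4517 0.1519 0.05  ]
 [0.4514 0.0668 0.05  ]]
pad [[0.5499 0.165  0.023 ]
 [0.4712 0.1649 0.023 ]]
```

```bash
cat >> h.py <<'E'
def down(yaw): # jaws along tray y for tray yaw; tool x = -(tray y), tool z = tray x
    x=np.array([np.sin(yaw),-np.cos(yaw),0]); y=np.array([0,0,-1.]); z=np.cross(x,y)
    q=R.from_matrix(np.c_[x,y,z]).as_quat(); return np.r_[q[3],q[:3]]
def snap(name):
    p=bot.read_position();q=bot.read_tool_rot(); im=bot.camera("wrist"); cv2.imwrite(f"pics/{name}.png",im[:,:,::-1])
    np.savez(f"pics/{name}.npz",p=p,q=q); return p,q,im
E
python3 - <<'E'
from h import *
for p,y in [((.508,.04,.25),np.pi/2),((.5327,-.31,.2),1.707),((.5327,-.339,.021),1.707),((.508,-.0075,.021),np.pi/2)]:
    print(bot.solve_ik(p,down(y)), bot.solve_ik(p,down(y+np.pi)))
bot.move_pose([.508,.03,.25],down(np.pi/2)); print(bot.read_clock())
snap("w_holder")
bot.move_pose([.53,-.31,.2],down(1.707)); print(bot.read_clock())
snap("w_tray"); print(bot.read_ft_force())
E
```

```text
[-0.06636376  0.23900591 -0.26347427  1.06831615  0.          1.50443256] [-0.06636376  0.23900591 -0.26347427  1.06831615  0.         -1.63716009]
[-0.64673618  0.46952905 -0.05654028  1.04472699  0.          0.78785648] [-0.64673618  0.46952905 -0.05654028  1.04472699  0.         -2.35373618]
[-0.68356975  0.67159842 -0.20897042  0.69022749  0.          0.7510229 ] [-0.68356975  0.67159842 -0.20897042  0.69022749  0.         -2.39056975]
[-0.16014035  0.49794712 -0.55653198  0.51631722  0.          1.41065597] [-0.16014035  0.49794712 -0.55653198  0.51631722  0.         -1.73093668]
3.175
4.525
[0.41096915 0.13250137 0.40720136]
```

View pics/w_holder.png

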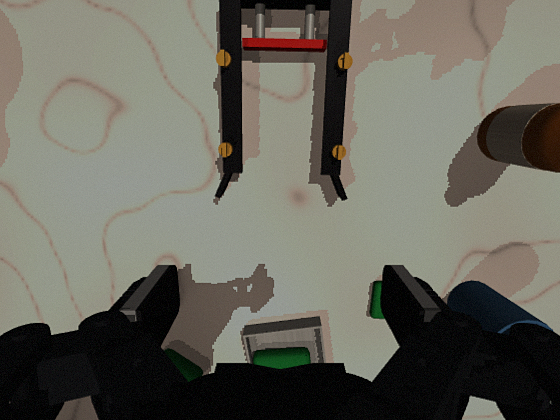

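View pics/w_tray.png

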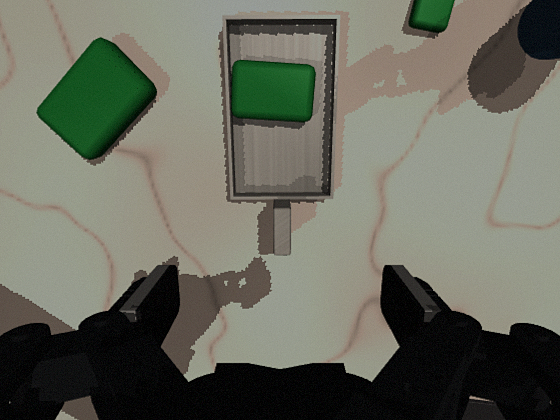

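The wrist view of the holder shows the red pad at (285,44), the lips from about x=242 to 326, and the mouth at row ~172. In the tray view the rim corners are about (223,17), (338,17), (332,197) and (229,199), with the tab top at (282,228). The soap candidates there are small (432,12), large (97,98) and middle-sized (273,91), which is in the tray and is the one I want.

```bash
python3 - <<'E'
import cv2
a=cv2.imread("pics/w_holder.png")[0:210,200:370]; b=cv2.imread("pics/w_tray.png")[5:265,210:350]
cv2.imwrite("pics/c1.png",cv2.resize(a,None,fx=2.8,fy=2.8,interpolation=cv2.INTER_CUBIC))
cv2.imwrite("pics/c2.png",cv2.resize(b,None,fx=2.3,fy=2.3,interpolation=cv2.INTER_CUBIC))
E
```

```text
(no output)
```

View pics/c1.png

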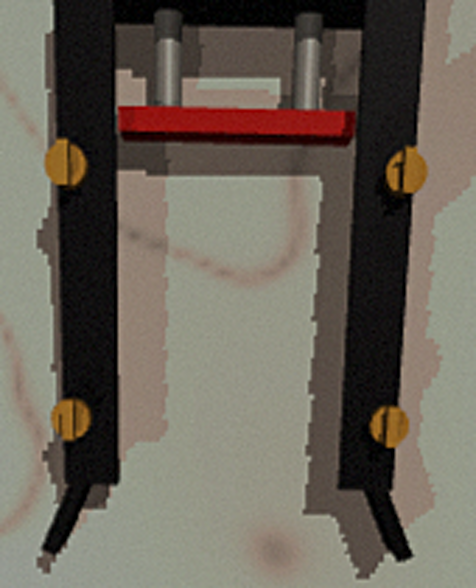

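View pics/c2.png

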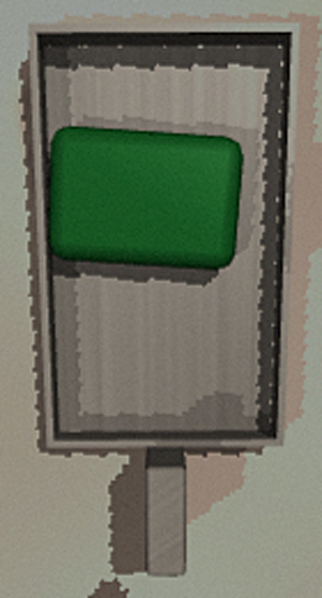

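```bash
python3 - <<'E'
from h import *
K=bot.calibration("wrist")["mtx"]
d=np.load("pics/w_holder.npz");E=wristE(d["p"],d["q"])
f=lambda p:np.array(p)/2.8+[200,0]
B=lambda p,z:back(K,E,f(p),z)
l=B([(117,110),(119,484),(357,110),(340,489)],.036); print("lips",l.round(4))
print("yaw L,R",np.arctan2(*(l[0]-l[1])[[1,0]]),np.arctan2(*(l[2]-l[3])[[1,0]]),"mouth",(l[1]+l[3])/2, "gap",l[3]-l[1])
print("pad",B([(120,131),(352,136)],.023).round(4))
s=B([(65,162),(70,419),(407,171),(390,426)],.05);print("screws",s.round(4),np.arctan2(*(s[0]-s[1]+s[2]-s[3])[[1,0]]))
d=np.load("pics/w_tray.npz");E=wristE(d["p"],d["q"])
f=lambda p:np.array(p)/2.3+[210,5]
r=B([(28,25),(303,25),(284,443),(40,449)],.022); print("rim",r.round(4),np.linalg.norm(r-np.roll(r,1,0),axis=1))
ax=(r[0]+r[1]-r[2]-r[3]); print("tray",r.mean(0),"yaw",np.arctan2(ax[1],ax[0]))
t=B([(147,467),(186,466),(184,576),(148,574)],.056); print("tab",t.round(4),np.arctan2(*(t[0]+t[1]-t[2]-t[3])[[1,0]]))
yaw=np.arctan2(ax[1],ax[0]); print("tab from pan",r.mean(0)[:2]-.1025*np.array([np.cos(yaw),np.sin(yaw)]), t.mean(0))
E
```

```text
lips [[0.472  0.1722 0.036 ]
 [0.4691 0.0437 0.036 ]
 [0.554  0.1723 0.036 ]
 [0.5527 0.0419 0.036 ]]
yaw L,R 1.5487294220015693 1.5605833733554317 mouth [0.51091194 0.04280166 0.036     ] gap [ 0.08356006 -0.00174933  0.        ]
pad [[0.4715 0.1681 0.023 ]
 [0.5542 0.1666 0.023 ]]
screws [[0.4557 0.1535 0.05  ]
 [0.4538 0.0691 0.05  ]
 [0.5696 0.151  0.05  ]
 [0.568  0.0668 0.05  ]] 1.5505674878763531
rim [[ 0.4618 -0.1647  0.022 ]
 [ 0.5621 -0.1508  0.022 ]
 [ 0.5835 -0.3071  0.022 ]
 [ 0.4817 -0.3239  0.022 ]] [0.16044368 0.1013073  0.1578112  0.10311585]
tray [ 0.52227568 -0.23663249  0.022     ] yaw 1.7008007646422443
tab [[ 0.527  -0.3166  0.056 ]
 [ 0.5416 -0.3142  0.056 ]
 [ 0.5474 -0.3587  0.056 ]
 [ 0.5332 -0.3599  0.056 ]] 1.7064013479360418
tab from pan [ 0.53556363 -0.33826753] [ 0.53729195 -0.33733955  0.056     ]
```

```bash
python3 - <<'E'
from h import *
q=down(1.703)
bot.move_pose([.5362,-.338,.12],q)
bot.set_gripper(0.6)
hit=bot.move_linear([.5362,-.338,.0213],speed=.1,until_force=8); print(hit,bot.read_position())
f0=bot.read_ft_force(); 
bot.set_gripper(0.0,grasp_force=80)
print(bot.read_gripper_width(),bot.read_position(),f0,bot.read_ft_force(),bot.read_moment(),bot.read_clock())
snap("w_grasp"); cv2.imwrite("pics/s1.png",bot.camera("scene")[:,:,::-1])
E
```

```text
False [ 0.53672449 -0.33842969  0.02203769]
0.17761887366984547 [ 0.53651293 -0.33845789  0.02210123] [0.21680883 0.93920388 0.57035499] [-1.90661743 -0.18780289  4.5875394 ] [0.0027662  0.28262022 0.1371812 ] 6.9833
```

View pics/w_grasp.png

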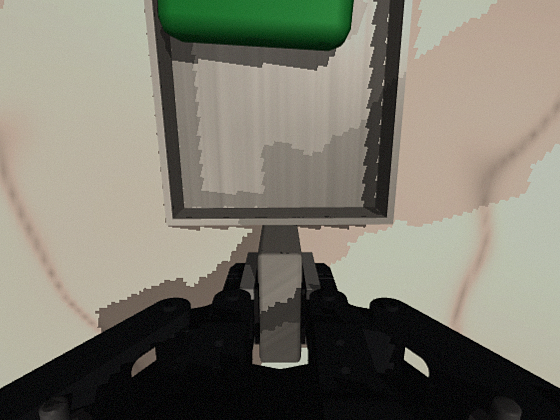

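View pics/s1.png

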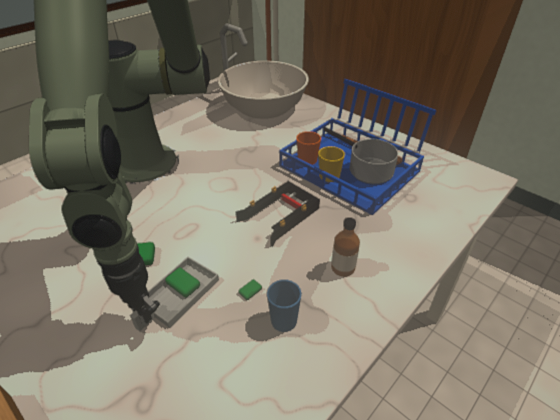

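```bash
python3 - <<'E'
from h import *
im=cv2.imread("pics/w_grasp.png"); cv2.imwrite("pics/c3.png",cv2.resize(im[0:370,140:420],None,fx=2,fy=1.6,interpolation=cv2.INTER_CUBIC))
K=bot.calibration("wrist")["mtx"]; d=np.load("pics/w_grasp.npz");E=wristE(d["p"],d["q"])
r=back(K,E,[(147,2),(168,226),(408,2),(393,224)],.022); print(r.round(4))
for a,b in((0,1),(2,3)): print(np.arctan2(*(r[a]-r[b])[[1,0]]))
m=(r[1]+r[3])/2; q=d["q"]; M=rot(q).as_matrix(); print("tool z yaw",np.arctan2(M[1,2],M[0,2]),"rear mid in tool",M.T@(m-d["p"]))
E
```

```text
[[ 0.4736 -0.236   0.022 ]
 [ 0.4853 -0.3228  0.022 ]
 [ 0.5701 -0.2231  0.022 ]
 [ 0.5837 -0.3088  0.022 ]]
1.7050849054107262
1.728173036848943
tool z yaw 1.7032343697826278 rear mid in tool [1.01186391e-03 7.53511941e-05 2.27188312e-02]
```

View pics/c3.png

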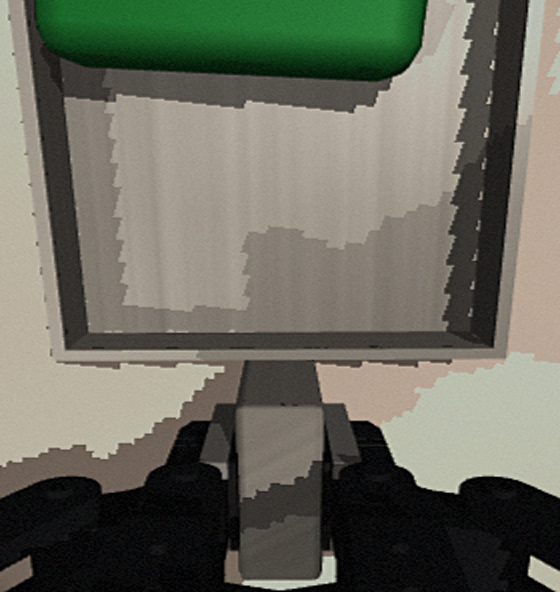

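```bash
cat >> h.py <<'E'
HY=1.551; M0=np.array([.511,.0425]); HX=np.array([np.cos(HY),np.sin(HY)])
def tcp(xt,lat=0,z=.0216): # tray origin at holder x=xt
    p=M0+HX*(xt-.1025)+lat*np.array([-HX[1],HX[0]]); return [*p,z]
E
python3 - <<'E'
from h import *
bot.move_linear(tcp(-.115),speed=.08,rotation=down(HY),until_force=25)
print(bot.read_position(),tcp(-.115),bot.read_ft_force(),bot.read_moment(),bot.read_gripper_width(),bot.read_clock())
snap("w_pre"); cv2.imwrite("pics/t2.png",cv2.resize(bot.camera("top")[170:330,220:470,::-1],(800,512),interpolation=cv2.INTER_CUBIC))
E
```

```text
[ 0.50724824 -0.17549057  0.02206204] [np.float64(0.5066945801467337), np.float64(-0.1749573828590032), 0.0216] [ 0.31379837 -5.09445182  4.684395  ] [-0.79364449  0.0403999   0.00228509] 0.1764058004919949 9.3083
```

View pics/w_pre.png

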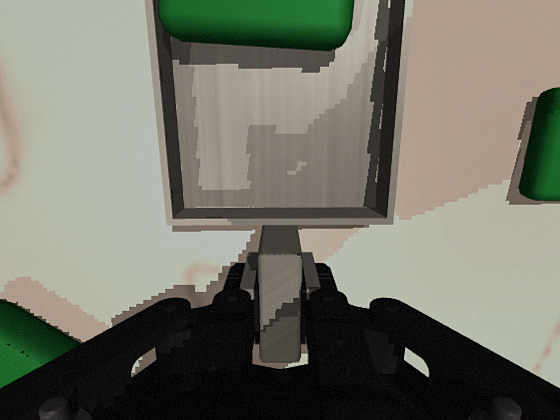

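View pics/t2.png

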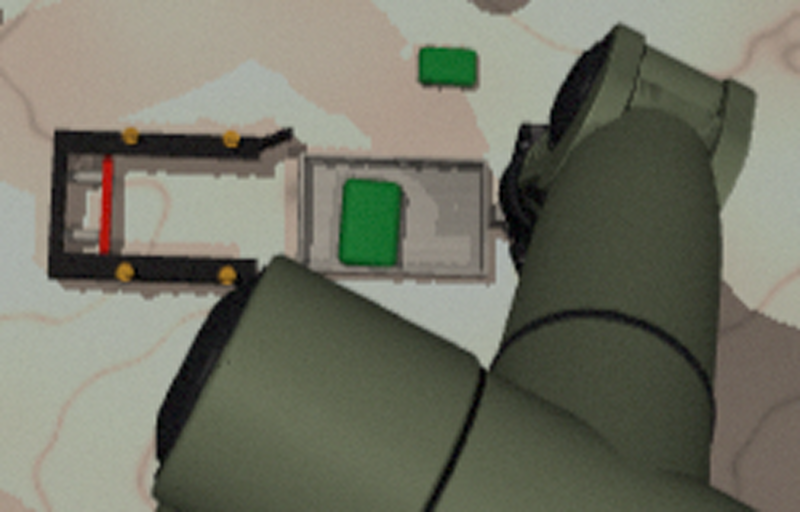

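```bash
python3 - <<'E'
from h import *
c=bot.calibration("top"); f=lambda p:np.array(p)/3.2+[220,170]
b=lambda p,z:back(c["mtx"],c["extrinsics"],f(p),z)
print("rim",b([(305,157),(488,160),(493,281),(307,277)],.022).round(4))
for z in (.0219,.0222):
    bot.move_linear(tcp(-.115,z=z),speed=.02); print(z,bot.read_position()[2],bot.read_ft_force(),bot.read_moment())
print(bot.read_clock())
E
```

```text
rim [[ 0.5553  0.0012  0.022 ]
 [ 0.5552 -0.1553  0.022 ]
 [ 0.4516 -0.1579  0.022 ]
 [ 0.4526 -0.0007  0.022 ]]
0.0219 0.022070284643245137 [ 0.73951711 -3.36557879  3.30812216] [-0.77840277 -0.18433195 -0.12407072]
0.0222 0.022077194286733694 [ 1.57544961 -2.26109231  1.5471747 ] [-0.55953143 -0.33273262 -0.15862925]
9.9083
```

```bash
python3 - <<'E'
from h import *
for x in (-.075,-.03):
    h=bot.move_linear(tcp(x,lat=-.001,z=.0222),speed=.06,until_force=12)
    print(h,x,bot.read_position(),bot.read_ft_force(),bot.read_moment(),bot.read_clock())
    if h: break
snap("w_in1"); cv2.imwrite("pics/t3.png",cv2.resize(bot.camera("top")[170:330,220:470,::-1],(800,512),interpolation=cv2.INTER_CUBIC))
E
```

```text
False -0.075 [ 0.50807875 -0.13342182  0.02199356] [-0.30932368  2.63004957  2.97849843] [0.45397748 0.02491315 0.06857397] 10.725
False -0.03 [ 0.50912981 -0.08877223  0.02205242] [-0.65448721  3.01675276  1.0866388 ] [ 0.44809614 -0.01994444 -0.00119938] 11.625
```

View pics/w_in1.png

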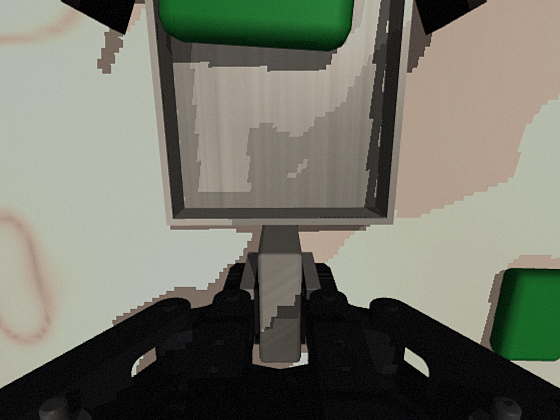

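View pics/t3.png

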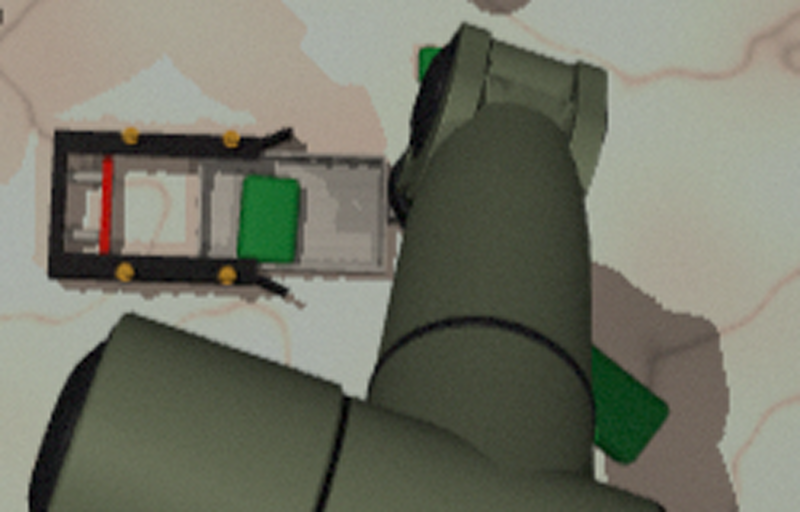

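```bash
python3 - <<'E'
from h import *
h=bot.move_linear(tcp(.036,lat=-.001,z=.0222),speed=.06,until_force=12)
print(h,bot.read_position(),bot.read_ft_force(),bot.read_clock())
cv2.imwrite("pics/top_a.png",bot.camera("top")[:,:,::-1])
if not h:
  for x in np.arange(.038,.0525,.002):
    bot.move_linear(tcp(x,lat=-.001,z=.0222),speed=.02); bot.wait(.1)
    F=bot.read_ft_force(); print(round(x,4),bot.read_position().round(5),F.round(2),bot.read_moment().round(2))
    if -F[1]>6.5: break
print(bot.read_clock(),bot.read_gripper_width())
cv2.imwrite("pics/top_b.png",bot.camera("top")[:,:,::-1])
E
```

```text
False [ 0.51053316 -0.02376983  0.02210149] [-0.66728273  1.07780109 -2.30739328] 12.975
0.038 [ 0.51081 -0.02229  0.02225] [ 1.36 -0.34 -2.84] [-0.34 -0.01 -0.02]
0.04 [ 0.51089 -0.01987  0.02221] [-1.06 -1.13 -2.27] [-0.18 -0.09 -0.05]
0.042 [ 0.51088 -0.01779  0.02219] [ 1.52  0.28 -3.2 ] [-0.12 -0.13 -0.05]
0.044 [ 0.51085 -0.01583  0.02218] [ 0.28 -0.5  -3.24] [-0.14 -0.1  -0.11]
0.046 [ 0.51084 -0.01439  0.02224] [ 0.3  -3.71 -0.65] [-0.74  0.08 -0.  ]
0.048 [ 0.51086 -0.01262  0.02225] [-1.18 -4.06 -0.6 ] [-0.99  0.07 -0.11]
0.05 [ 0.51091 -0.01098  0.02232] [-1.34 -5.88 -0.53] [-1.17  0.13 -0.08]
0.052 [ 0.51091 -0.00942  0.02235] [-0.5  -8.   -0.65] [-1.43  0.18 -0.06]
15.825 0.17623039967251147
```

```bash
python3 - <<'E'
from h import *
for x in (.054,.056):
    bot.move_linear(tcp(x,lat=-.001,z=.0222),speed=.02); bot.wait(.2)
    F=np.mean([bot.read_ft_force() for _ in range(8)],0); print(round(x,4),bot.read_position().round(5),F.round(2),bot.read_moment().round(2))
bot.wait(.3); print(np.round([bot.read_ft_force() for _ in range(5)],2).tolist())
cv2.imwrite("pics/top_c.png",bot.camera("top")[:,:,::-1])
print(bot.search_frame("top","stop_pad"))
cv2.imwrite("pics/sc_c.png",bot.camera("scene")[:,:,::-1])
print(bot.read_clock(),bot.read_gripper_width(),bot.read_tool_rot(),down(HY))
c=bot.calibration("top")
for n in "top0","top_a","top_b","top_c":
    im=cv2.imread(f"pics/{n}.png").astype(float)[215:255,235:300]
    w=np.clip(im[:,:,2]-np.maximum(im[:,:,0],im[:,:,1])*1.0-40,0,None); w[:, 28:]=0
    v,u=np.indices(w.shape); uc=(w*u).sum()/w.sum()+235; vc=(w*v).sum()/w.sum()+215
    print(n,uc,vc,w.sum(),back(c["mtx"],c["extrinsics"],[(uc,vc)],.023)[0].round(5))
a=cv2.imread("pics/top_c.png");cv2.imwrite("pics/top_cc.png",cv2.resize(a[195:275,220:345],(800,512),interpolation=cv2.INTER_CUBIC))
E
```

```text
0.054 [ 0.51097 -0.00788  0.02243] [-1.48 -9.9   0.7 ] [-1.6   0.25  0.01]
0.056 [ 0.51099 -0.00632  0.02248] [ -1.65 -10.76   1.16] [-1.91  0.32  0.05]
[[-1.82, -11.19, 0.72], [-1.82, -11.19, 0.72], [-1.82, -11.19, 0.72], [-1.82, -11.19, 0.72], [-1.82, -11.19, 0.72]]
[{'bbox': [240.6, 221.0, 11.1, 26.8], 'confidence': 0.74}]
17.225 0.17839050891275823 [-0.70529519  0.70883466 -0.00763169  0.00733951] [-0.70707214  0.70707214 -0.00699894  0.00699894]
top0 252.6748783006343 233.7349166543738 6779.0 [0.51202 0.17132 0.023  ]
top_a 252.69682726204465 233.7984723854289 8510.0 [0.51185 0.17126 0.023  ]
top_b 250.48277148899118 233.8797114068914 8039.0 [0.51153 0.17726 0.023  ]
top_c 249.3586318811634 233.5828236175259 8011.0 [0.5123  0.18032 0.023  ]
```

View pics/top_cc.png

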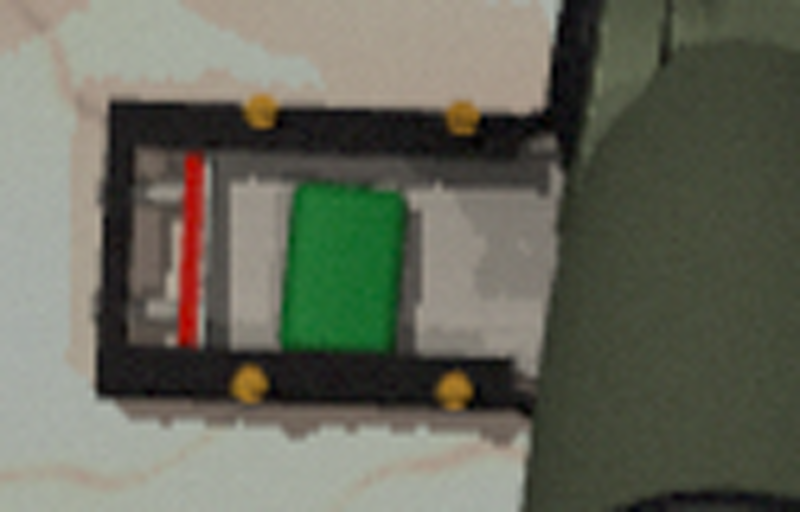

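View pics/sc_c.png

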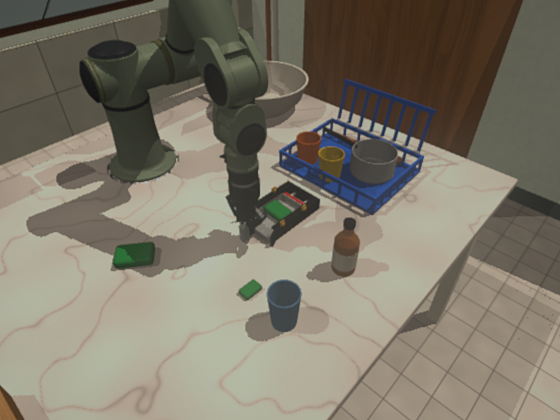

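```bash
python3 - <<'E'
from h import *
bot.move_linear(tcp(.0567,lat=-.001,z=.0222),speed=.02); bot.wait(.6)
print(bot.read_position().round(5),bot.read_ft_force().round(2)); bot.wait(.5)
print(bot.read_position().round(5),bot.read_ft_force().round(2),bot.read_gripper_width(),bot.read_clock(), np.abs(bot.read_joint_vel()).max())
c=bot.calibration("top"); cv2.imwrite("pics/top_d.png",bot.camera("top")[:,:,::-1])
for n in "top_a","top_d":
    im=cv2.imread(f"pics/{n}.png").astype(float)[215:255,235:300]
    w=np.clip(im[:,:,2]-np.maximum(im[:,:,0],im[:,:,1])-40,0,None); w[:,28:]=0
    v,u=np.indices(w.shape); print(n,back(c["mtx"],c["extrinsics"],[((w*u).sum()/w.sum()+235,(w*v).sum()/w.sum()+215)],.023)[0].round(5))
snap("w_end")
E
```

```text
[ 0.51103 -0.00605  0.02256] [ -2.66 -12.46   0.65]
[ 0.51096 -0.00604  0.02252] [ -2.43 -12.77   1.12] 0.17351501814654907 18.575 0.0011493792033868116
top_a [0.51185 0.17126 0.023  ]
top_d [0.5123  0.18059 0.023  ]
```

View pics/w_end.png

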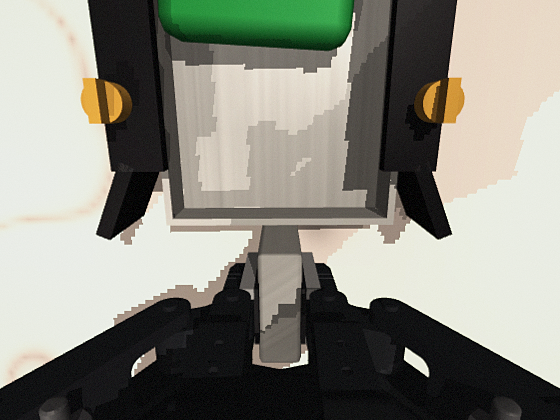

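```bash
python3 - <<'E'
from h import *
bot.move_linear(tcp(.0560,lat=-.001,z=.0222),speed=.02); bot.wait(.6)
for _ in range(3):
    print(bot.read_position().round(5),bot.read_ft_force().round(2)); bot.wait(.2)
c=bot.calibration("top"); cv2.imwrite("pics/top_e.png",bot.camera("top")[:,:,::-1])
for n in "top_a","top_e":
    im=cv2.imread(f"pics/{n}.png").astype(float)[215:255,235:300]
    w=np.clip(im[:,:,2]-np.maximum(im[:,:,0],im[:,:,1])-40,0,None); w[:,28:]=0
    v,u=np.indices(w.shape); print(n,back(c["mtx"],c["extrinsics"],[((w*u).sum()/w.sum()+235,(w*v).sum()/w.sum()+215)],.023)[0].round(5))
print(bot.read_gripper_width(),bot.read_clock())
E
```

```text
[ 0.51099 -0.00604  0.02242] [-1.75 -9.44 -0.04]
[ 0.51097 -0.00604  0.02242] [-1.6 -9.3  1.6]
[ 0.51097 -0.00604  0.02243] [-1.55 -9.64 -0.47]
top_a [0.51185 0.17126 0.023  ]
top_e [0.51226 0.18055 0.023  ]
0.17281835741687726 20.175
```

Everything agrees now: the wrist force is about 9.5 N and steady, the stop is in by about 9.3 mm, and the grip is holding. I'm handing the job in.

```bash
python3 -c "
from cell import bot
print(bot.close_job())"
```

```text
the job is handed in; nothing more can be done
None
```

The tray is in the holder and pressed against the red stop, and the gripper is still holding the tab (80 N grip set), so you can tighten the thumbscrews. I slid it in flat along the ledge, plain end first. The job was handed in at about 20 s of the 45 s allowed.

- **Push:** the wrist force was steady at about 9.3–9.6 N over the last readings.
- **Stop travel:** the top camera put the stop about 9.3 mm in. From the first contact, the arm's travel gave about 9.5 mm. Both mean roughly 9.5 N from the spring, well short of the 20 mm end of travel.
- **Tray and soap:** the tray sits between the walls and under the lips, the tool tilted by less than about 0.5°, and the soap is still in the tray. Nothing else on the ledge was touched, as far as the pictures show.

**Disagreement:** one small extra nudge raised the wrist reading to about 12.6 N while the stop barely moved. I took that as friction and backed the command off by 0.7 mm. The tray did not move and the force dropped to about 9.5 N. A small sideways force of about 1.6 N remained.

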